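# Hang the temperature probe through the stand's eyelet

## Task

Take the temperature probe (the instrument with the thick plain cylindrical handle and the wide white collar) out of the blue rack and lower its stem from above through the steel eyelet over the glass beaker, until its collar rests flat on the eyelet; then let go. Lower it all the way, do not drop it in. Leave the other two instruments in the rack where they are.

Things in the scene. Friction and masses are not known exactly. Their poses are not given: they have to be found in the camera images.
- probe_grip (a point): Temperature probe: round steel handle 26 mm wide, 60 tall; under it a white disc collar 50 wide, 6 thick; below that a steel stem 10 wide, reaching 80 below the collar's underside. About 150 g. Point: handle centre, 36 above collar underside, 116 above stem tip; z up along the stem; yaw means nothing. Starts upright in one of the rack's 3 holes, collar on the rack's top, stem loose in its hole.
- eyelet (a point): Fixed level steel ring, 68 mm outside, hole 30 wide, 10 thick, top 140 above the bench. Point: hole centre at the top face; z up, x along its arm to the stand's post, 95 away, 155 high, under 30 wide but for a clamp screw. Fixed glass beaker below it, 78 wide, rim 105 above the bench, inner floor 16. The stand may be on either side of the rack.
- tbar_top (a point): Bystander in the rack: T-handled stirrer, 10 mm rod, white collar 32 wide, steel crossbar 60 long, 14 thick. Point: crossbar centre, 50 above the rack's top; x along the crossbar. The blue rack is fixed: 260 along its row of three holes, 70 across, top 100 above the bench; holes 17 wide, 90 apart, any instrument in any hole.
- ball_top (a point): Bystander in the rack: ball-handled stirrer, 10 mm rod, white collar 32 wide, steel ball 32 wide. Point: ball centre, 50 above the rack's top. The line from this point to the T-handle's point runs along the row of holes; fingers closing across the row stay clear of the neighbours.

How it is judged:
By the outcome, as a careful person would: the job done as asked, in the order asked, and still so for the second after the job is handed in, with the robot touching nothing.
It also fails if it takes over 40 s, if anything falls off the work surface, if the arm or the gripper's body presses on something with over 40 N, if the wrist force passes 120 N, or if a joint passes its speed limit or range.

## Robot

A 6-joint arm with a two-finger parallel gripper is mounted at the origin on the work surface. World frame = base frame: x ahead of the robot, y to its left, z up, the work surface at z = 0. Lengths are in m, angles in degrees, forces in N, time in s.
With the tool pointing down it reaches from about 0.25 to 0.725 m from the base axis. Payload 9.7 kg.
Tool frame: the origin (TCP) lies midway between the tips of the shut fingers; the grasp point (between the pads) lies 19 mm behind it; x points along the fingers, y is the direction in which the jaws open and shut, and the axes are right-handed (so a half turn about x gives the same grasp; the last joint's range is limited). The gripper opens to 85 mm and grips with 20 to 120 N. Pads are 22 mm wide; open, the fingers measure 114 mm over their backs; the gripper's body (76 mm by 85 mm) begins 54 mm behind the grasp point. The pads swing forward as they close: fully open they stand 13 mm farther back than shut.
Start: joints at [-72.365, 4.979, 10.078, 95.1, 0, 90], TCP at [0.167, -0.524, 0.231] pointing down, gripper open.
Joint ranges: [-179.16, 179.16], [-48.56, 103.87], [-65.8, 70.77], [-126.05, 130.52], [-82.76, 87.17], [-180, 180]. Speed limits (degrees/s): [127.2, 127.2, 147.25, 180, 180, 180].

## Interface

Orientations are given as [roll, pitch, yaw] about the fixed x, y, z axes, in that order (R = Rz(yaw) Ry(pitch) Rx(roll)).
In Python, from workcell import bot, cams gives the robot as it stands.
- The arm moves only by the tool apply_moves, never from a script. Its argument "commands" is a list of rows, each a list of 5 numbers: the shift along the tool's x, y, z in m, then the turn about the tool's x in rad, then the opening, from -1 (shut) to 1 (fully open). In form: [[tx, ty, tz, roll, hand], ...]. A call has 1 to 12 rows; each row is the pose to reach, as a shift and turn from the pose measured when the call began, along the tool's axes at that moment; what a row does not reach only later rows make up. A row lasts 1/10 s, in which the tool goes at most 50 mm and 8.59 degrees, less where a joint would pass 70% of its speed; a pose out of reach is approached as far as the arm can. A call with a gripper value outside its range is refused whole. The fingers move at their own pace and stop on an object; "newtons" is the grip in N (left out, the last holds). Time passes only in rows, so rows that repeat a pose let the fingers close. It gives the time, the measured TCP pose, the force and the opening at its end, in the units of the state.
- bot.get_obs(): the state, without advancing time (a new reading comes with each control period).
- cams.camera(name): name is "scene" or "top" or "wrist"; returns a dict with "frame" (384x512x3 uint8, blue, green, red), "depth" (384x512 float32, m along the optical axis (not along the pixel's ray), 0 where there is no reading), "camera_matrix" (3x3 intrinsics, pixels), "D" ([k1, k2, p1, p2, k3] as OpenCV has them; the pictures are not rectified), "R" (3x3) and "t" (3): a world point X has camera coordinates R X + t; the wrist camera has in their place "mount" (4x4, takes a point from camera to tool coordinates, whose origin is the TCP and whose axes are the tool frame's). Camera axes: x right, y down, z forward; pixel columns grow to the right and rows downward; lengths in m; the calibration is good to about 2 mm. A picture is of the moment at which its call begins: read the wrist's pose just before it.
- bot.job_done(): hands the job in, once; it reports no verdict.
Trained networks look in the newest picture that a camera, given by its name, has taken for a name from the list of things; names that differ only in an ending like _2 or _b are one class to them, and where a whole thing is asked for, a point or a joint stands for the part that bears it (a point fixed in the world has none). Each returns a list of dicts, best first, with "confidence" (0 to 1); they miss things now and then, are a little off and sometimes report something else, mostly with a low value. They report only what shows in the picture. A call takes as long as a camera call.
- cams.spot_in(name, camera): "rect" ([left, top, right, bottom] in pixels, round what is visible of it).
The state is a dict: "time": time; "q": joint angles; "qd": joint speeds; "joint_efforts": joint torques, N m; "ee_pos": TCP position; "tcp_rot": TCP orientation; "wrist_force": force on the tool from outside, world axes, zero at the start; "torque": the same for the moment, N m; "opening": finger opening in m.
Only numpy, scipy, OpenCV 4.12 (cv2) and the standard library are available. Lean on these libraries where they do the work, as an engineer would, in place of code of your own. Each camera call takes 0.05 s, during which the arm holds its last target. There are 200 camera calls.

## Working session

There is one attempt and no reset: what is moved stays moved. The work goes in short steps, Python scripts to look and compute and a tool call to move; the robot and the scene stay as the last step left them, time stands still between calls to the robot, and variables do not carry over. Pictures are saved under pics/ and viewed, about 8 in all and at most 12, crops included, and the job is handed in when it is done.

Besides the shell and the picture viewer there is one more tool, called after "Request:" by a JSON object that holds its "op" and its "data", one argument or row to a line. apply_moves: Moves the arm, as the interface text tells. Its arguments: {"type":"object","properties":{"commands":{"type":"array"},"newtons":{"type":"number"}},"required":["commands"]}

```bash
mkdir -p pics; cat > h.py <<'E'
import numpy as np,cv2
from workcell import bot,cams
def world(c,uv,d=None,z=None,T=None):
    """pixels -> world at given depth(s) d or on plane z"""
    uv=np.array(uv,float).reshape(-1,1,2)
    n=cv2.undistortPoints(uv,c["camera_matrix"],c["D"]).reshape(-1,2)
    r=np.c_[n,np.ones(len(n))]
    if T is None: R=c["R"].T; o=-R@c["t"]
    else: R=T[:3,:3]; o=T[:3,3]
    r=r@np.array(R).T
    s=np.array(d).reshape(-1,1) if d is not None else ((z-o[2])/r[:,2])[:,None]
    return o+r*s
def cloud(c,T=None):
    v,u=np.nonzero(c["depth"]>0)
    return np.c_[u,v],world(c,np.c_[u,v],d=c["depth"][v,u],T=T)
E
python3 - <<'E'
from h import *
np.set_printoptions(precision=4,suppress=True)
print(bot.get_obs())
ims=[]
for n in ["scene","top"]:
    c=cams.camera(n); im=c["frame"].copy()
    np.savez(n+".npz",**{k:np.array(v) for k,v in c.items()})
    for k in ["probe_grip","eyelet","tbar_top","ball_top"]:
        for d in cams.spot_in(k,n)[:2]:
            l,t,r,b=[int(x) for x in d["rect"]]; m=((l+r)/2,(t+b)/2)
            print(n,k,round(d["confidence"],2),(l,t,r,b),world(c,m,d=c["depth"][int(m[1]),int(m[0])]))
            cv2.rectangle(im,(l,t),(r,b),(0,0,255),1); cv2.putText(im,k[:4],(l,t-2),0,.4,(0,0,255),1)
    cv2.imwrite(f"pics/{n}0.png",im)
E
```

```text
{'time': 0.0, 'q': array([-72.3649,   5.0112,  10.0351,  95.0981,   0.0007,  90.001 ]), 'qd': array([-0.0199,  0.0382,  0.0187, -0.0402, -0.0167, -0.0473]), 'joint_efforts': array([ -0.0002, -52.0397,  46.4796,   0.0168,   0.0001,   0.    ]), 'ee_pos': array([ 0.1666, -0.5239,  0.2306]), 'tcp_rot': array([-90.5106,  89.9258, 107.1235]), 'wrist_force': array([-0.4485,  0.3951,  0.3716]), 'torque': array([-0.0073, -0.0058, -0.0213]), 'opening': 0.08540905405999963}
scene probe_grip 0.71 (187, 204, 206, 230) [[ 0.5356 -0.1427  0.1464]]
scene eyelet 0.96 (279, 165, 360, 246) [[0.562  0.1828 0.052 ]]
scene tbar_top 0.47 (109, 232, 131, 258) [[ 0.5508 -0.3259  0.156 ]]
scene ball_top 0.5 (151, 224, 169, 243) [[ 0.5502 -0.2346  0.1496]]
top probe_grip 0.54 (299, 195, 321, 215) [[ 0.5173 -0.141   0.1512]]
top eyelet 0.83 (141, 154, 207, 236) [[0.5377 0.1724 0.142 ]]
top tbar_top 0.64 (380, 179, 396, 210) [[ 0.5466 -0.3339  0.1064]]
top ball_top 0.74 (345, 194, 363, 206) [[ 0.529  -0.2392  0.164 ]]
```

```bash
python3 -c "
import cv2,numpy as np
a=cv2.imread('pics/scene0.png')[120:300,80:400];b=cv2.imread('pics/top0.png')[120:290,110:430]
cv2.imwrite('pics/both0.png',cv2.resize(np.vstack([a,b]),(544,595)))"
python3 - <<'E'
from h import *
np.set_printoptions(precision=4,suppress=True)
for n in ["scene","top"]:
    c=dict(np.load(n+".npz")); uv,P=cloud(c)
    f=(abs(P[:,0]-.54)<.2)&(P[:,1]>-.42)&(P[:,1]<.35)&(P[:,2]>.13)
    print(n, "cam at",-c["R"].T@c["t"])
    for a,cy,z0,z1 in [("probe",-.142,.11,.19),("ball",-.237,.14,.19),("tbar",-.327,.14,.17),("ring",.18,.13,.147),("post",.18,.148,.175)]:
        w=.045 if a not in("ring","post") else .14
        Q=P[f&(abs(P[:,1]-cy)<w)&(P[:,2]>z0)&(P[:,2]<z1)]
        print(a,len(Q),np.median(Q,0),np.percentile(Q,2,0),np.percentile(Q,98,0))
E
```

```text
scene cam at [ 1.0584 -0.2038  1.0633]
probe 153 [ 0.5301 -0.1504  0.1629] [ 0.5137 -0.1623  0.1326] [ 0.5365 -0.1383  0.1684]
ball 150 [ 0.5403 -0.2387  0.1596] [ 0.5241 -0.253   0.1449] [ 0.5492 -0.2246  0.1666]
tbar 157 [ 0.5483 -0.3272  0.1547] [ 0.5164 -0.3349  0.1469] [ 0.5746 -0.3205  0.1588]
ring 643 [0.5404 0.2018 0.1402] [0.4918 0.1594 0.1314] [0.6255 0.2494 0.1463]
post 46 [0.6137 0.2137 0.1513] [0.6025 0.2043 0.1481] [0.6225 0.2241 0.1588]
top cam at [ 0.4669 -0.0046  1.1897]
probe 121 [ 0.5191 -0.1507  0.1656] [ 0.5084 -0.1638  0.1346] [ 0.5317 -0.1409  0.1692]
ball 155 [ 0.5312 -0.2395  0.1611] [ 0.5162 -0.2548  0.1501] [ 0.5454 -0.2278  0.1672]
tbar 161 [ 0.5399 -0.3295  0.1556] [ 0.5122 -0.3372  0.1492] [ 0.5695 -0.323   0.1601]
ring 779 [0.5333 0.1977 0.1399] [0.4892 0.1562 0.134 ] [0.6137 0.2471 0.1456]
post 60 [0.6114 0.2104 0.1502] [0.601  0.2001 0.1481] [0.6224 0.2233 0.1569]
```

View pics/both0.png

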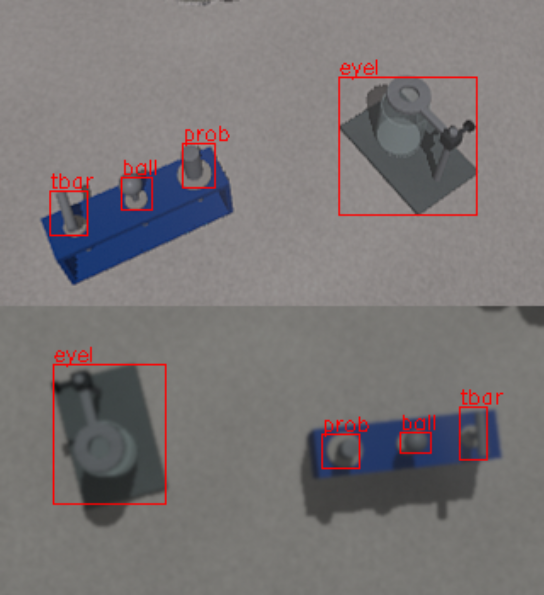

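```bash
cat >> h.py <<'E'
from scipy.spatial.transform import Rotation as Ro
def pose():
    o=bot.get_obs(); T=np.eye(4); T[:3,:3]=Ro.from_euler('xyz',o["tcp_rot"],degrees=True).as_matrix(); T[:3,3]=o["ee_pos"]; return o,T
def go(p,ydir=None):
    """shift in tool axes to TCP p and roll (rad) bringing tool y on +-ydir"""
    o,T=pose(); R=T[:3,:3]; s=R.T@(np.array(p)-T[:3,3]); roll=0
    if ydir is not None:
        v=R.T@np.append(np.array(ydir)/np.linalg.norm(ydir),0); roll=np.arctan2(v[2],v[1])
        alt=roll-np.sign(roll)*np.pi
    else: alt=0
    print("shift",s.round(4),"roll",round(roll,3),"alt",round(alt,3),"q",o["q"].round(1))
def circle(P,r=None):
    from scipy.optimize import least_squares
    P=P[:,:2]; f=lambda x:np.hypot(*(P-x[:2]).T)-(r if r else x[2])
    return least_squares(f,list(P.mean(0))+([] if r else [.03]),loss='soft_l1',f_scale=.001).x
E
python3 - <<'E'
from h import *
np.set_printoptions(precision=4,suppress=True)
print(pose()[1])
for n in ["scene","top"]:
    c=dict(np.load(n+".npz")); uv,P=cloud(c)
    Q=P[(abs(P[:,2]-.14)<.006)&(np.hypot(P[:,0]-.522,P[:,1]-.19)<.045)]
    e=cv2.minAreaRect((Q[:,:2]*1000).astype(np.float32)); print(n,len(Q),Q.mean(0),e,np.percentile(Q,[1,99],0))
go([.47,-.15,.30],[.994,.11])
c=cams.camera("wrist"); print(c["mount"])
E
```

```text
[[-0.      0.3029 -0.953   0.1666]
 [ 0.0001 -0.953  -0.3029 -0.5241]
 [-1.     -0.0001 -0.      0.2313]
 [ 0.      0.      0.      1.    ]]
scene 419 [0.5241 0.19   0.1403] ((522.47607421875, 190.47996520996094), (68.46932220458984, 69.68758392333984), 60.02931213378906) [[0.4893 0.1581 0.1352]
 [0.5634 0.2216 0.1446]]
top 578 [0.5215 0.1869 0.1399] ((520.8892211914062, 188.37371826171875), (72.24208068847656, 66.09268951416016), 54.76118469238281) [[0.4869 0.1543 0.1357]
 [0.5631 0.2179 0.1443]]
shift [-0.0687 -0.2646 -0.4025] roll -1.373 alt 1.768 q [-72.4   5.   10.1  95.1   0.   90. ]
[[ 0.0007 -0.2932  0.9561 -0.143 ]
 [ 1.      0.0007 -0.0005 -0.0005]
 [-0.0005  0.9561  0.2932 -0.0748]
 [ 0.      0.      0.      1.    ]]
```

```bash
python3 - <<'E'
from h import *
go([.521,-.150,.30],[.994,.11])
E
```

```text
shift [-0.0687 -0.2492 -0.4511] roll -1.373 alt 1.768 q [-72.4   5.   10.1  95.1   0.   90. ]
```

Request:
{"op": "apply_moves", "data": {
  "commands": [
    [-0.04,-0.02,-0.03,-0.12,1],
    [-0.069,-0.04,-0.07,-0.25,1],
    [-0.069,-0.06,-0.11,-0.38,1],
    [-0.069,-0.08,-0.15,-0.5,1],
    [-0.069,-0.1,-0.19,-0.63,1],
    [-0.069,-0.13,-0.23,-0.76,1],
    [-0.069,-0.15,-0.27,-0.88,1],
    [-0.069,-0.17,-0.31,-1.0,1],
    [-0.069,-0.19,-0.35,-1.13,1],
    [-0.069,-0.22,-0.39,-1.25,1],
    [-0.069,-0.24,-0.43,-1.373,1],
    [-0.069,-0.249,-0.451,-1.373,1]
  ]
}}

```text
time: 1.75
ee_pos: [0.5228, -0.1475, 0.3]
tcp_rot: [158.3, 90.0, 75.0]
wrist_force: [0.8, -0.1, 0.8]
opening: 0.086
```

Request:
{"op": "apply_moves", "data": {
  "commands": [
    [0,0,0,0,1],
    [0,0,0,0,1]
  ]
}}

```text
time: 1.95
ee_pos: [0.5228, -0.1471, 0.2997]
tcp_rot: [-134.1, 90.0, 142.6]
wrist_force: [-0.5, -0.4, 0.1]
opening: 0.0859
```

```bash
cat > look.py <<'E'
from h import *
np.set_printoptions(precision=4,suppress=True)
o,T=pose(); c=cams.camera("wrist"); Tc=T@c["mount"]; print(o["ee_pos"],o["tcp_rot"],o["time"])
import sys; tag=sys.argv[1]; cv2.imwrite(f"pics/{tag}.png",c["frame"])
uv,P=cloud(c,Tc); np.savez("w.npz",uv=uv,P=P)
for k in sys.argv[2:]:
    for d in cams.spot_in(k,"wrist")[:1]:
        l,t,r,b=d["rect"]; print(k,d["confidence"],d["rect"],world(c,[(l+r)/2,(t+b)/2],z=.151,T=Tc))
E
python3 look.py w1 probe_grip; python3 - <<'E'
from h import *
np.set_printoptions(precision=4,suppress=True)
P=np.load("w.npz")["P"]
n=np.hypot(P[:,0]-.52,P[:,1]+.15)<.05
for z in (.1,.106,.14,.166):
    Q=P[n&(abs(P[:,2]-z)<.003)]; print(z,len(Q),np.median(Q,0),np.percentile(Q,[1,99],0)) if len(Q) else 0
h,e=np.histogram(P[n][:,2],bins=np.arange(.09,.18,.004));print(h,e)
E
```

```text
[ 0.5228 -0.1471  0.2997] [-134.1393   89.9548  142.623 ] 1.95
probe_grip 0.61 [231.2, 157.1, 272.0, 201.4] [[ 0.5196 -0.1428  0.151 ]]
0.1 2235 [ 0.5209 -0.1458  0.1004] [[ 0.4846 -0.198   0.0986]
 [ 0.5571 -0.11    0.1021]]
0.106 642 [ 0.5193 -0.1415  0.1064] [[ 0.4973 -0.167   0.1045]
 [ 0.5444 -0.1269  0.1081]]
0.14 23 [ 0.5183 -0.14    0.1398] [[ 0.5084 -0.1491  0.1371]
 [ 0.5311 -0.138   0.1428]]
0.166 451 [ 0.5208 -0.1502  0.1663] [[ 0.5092 -0.1626  0.1636]
 [ 0.5327 -0.1387  0.1677]]
[   0   49 2189  239  437   17    8   15   15   14   17   12   18   19
   16   17   16   19  180  276    0    0] [0.09  0.094 0.098 0.102 0.106 0.11  0.114 0.118 0.122 0.126 0.13  0.134
 0.138 0.142 0.146 0.15  0.154 0.158 0.162 0.166 0.17  0.174 0.178]
```

View pics/w1.png

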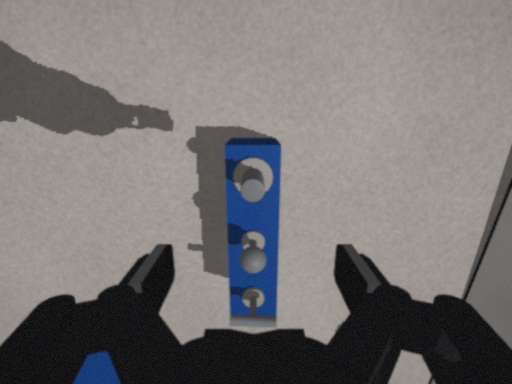

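The wrist picture shows the rack's row running vertically. The probe's wide collar is at about (253,178) and its handle top at (253,190); the ball is at (253,260) and the T at (253,300). The jaws close horizontally, across the row. The top centre, (0.521, -0.1505, 0.166), agrees with all three cameras.

```bash
python3 - <<'E'
from h import *
print(pose()[1])
go([.521,-.1505,.123],[.994,.11])
E
```

```text
[[ 1.17096398e-04  9.93298949e-01  1.15573285e-01  5.22111951e-01]
 [ 2.05375988e-04  1.15573260e-01 -9.93298938e-01 -1.48129663e-01]
 [-9.99999972e-01  1.40047705e-04 -1.90466540e-04  3.00223891e-01]
 [ 0.00000000e+00  0.00000000e+00  0.00000000e+00  1.00000000e+00]]
shift [ 0.1772 -0.0014  0.0023] roll 0.006 alt -3.136 q [-15.8   6.2  19.2 103.    0.   67.5]
```

Request:
{"op": "apply_moves", "data": {
  "commands": [
    [0.03,-0.0015,0.003,0,1],
    [0.06,-0.0015,0.003,0,1],
    [0.09,-0.0015,0.003,0,1],
    [0.115,-0.0015,0.003,0,1],
    [0.135,-0.0015,0.003,0,1],
    [0.155,-0.0015,0.003,0,1],
    [0.168,-0.0015,0.003,0,1],
    [0.177,-0.0015,0.003,0,1],
    [0.177,-0.0015,0.003,0,1]
  ]
}}

```text
time: 2.95
ee_pos: [0.5204, -0.1516, 0.1225]
tcp_rot: [-124.5, 89.9, 152.1]
wrist_force: [-0.5, -0.2, -1.2]
opening: 0.0858
```

Request:
{"op": "apply_moves", "data": {
  "commands": [
    [0,0,0,0,0.3],
    [0,0,0,0,0],
    [0,0,0,0,-0.3],
    [0,0,0,0,-0.7],
    [0,0,0,0,-0.7],
    [0,0,0,0,-0.7],
    [0,0,0,0,-0.7],
    [0,0,0,0,-0.7]
  ],
  "newtons": 50
}}

```text
time: 3.75
ee_pos: [0.5207, -0.1517, 0.1231]
tcp_rot: [141.6, 90.0, 58.2]
wrist_force: [-0.2, 0.4, 4.3]
opening: 0.0249
```

Request:
{"op": "apply_moves", "data": {
  "commands": [
    [-0.01,0,0,0,-0.7],
    [-0.03,0,0,0,-0.7],
    [-0.055,0,0,0,-0.7],
    [-0.08,0,0,0,-0.7],
    [-0.105,0,0,0,-0.7],
    [-0.13,0,0,0,-0.7],
    [-0.155,0,0,0,-0.7],
    [-0.175,0,0,0,-0.7],
    [-0.175,0,0,0,-0.7]
  ]
}}

```text
time: 4.65
ee_pos: [0.5212, -0.1518, 0.3009]
tcp_rot: [71.0, 89.8, -12.4]
wrist_force: [0.1, -0.5, -1.8]
opening: 0.0249
```

```bash
python3 - <<'E'
from h import *
go([.5215,.189,.30],[.994,.11])
o,_=pose(); print(o["opening"],o["wrist_force"])
E
```

```text
shift [ 0.0006  0.0395 -0.3385] roll 0.005 alt -3.137 q [-16.3   6.   19.1 102.8   0.   67.2]
0.02491331309132377 [ 0.07196792 -0.50209025 -1.8144747 ]
```

Request:
{"op": "apply_moves", "data": {
  "commands": [
    [0,0.003,-0.025,0,-0.7],
    [0,0.006,-0.055,0,-0.7],
    [0,0.01,-0.085,0,-0.7],
    [0,0.013,-0.115,0,-0.7],
    [0,0.017,-0.145,0,-0.7],
    [0,0.02,-0.175,0,-0.7],
    [0,0.024,-0.205,0,-0.7],
    [0,0.027,-0.23,0,-0.7],
    [0,0.029,-0.245,0,-0.7],
    [0,0.029,-0.25,0,-0.7],
    [0,0.029,-0.25,0,-0.7],
    [0,0.029,-0.25,0,-0.7]
  ]
}}

```text
time: 5.85
ee_pos: [0.5213, 0.099, 0.3005]
tcp_rot: [64.7, 89.8, -18.8]
wrist_force: [0.2, 0.2, -1.6]
opening: 0.0248
```

```bash
python3 look.py w2 eyelet probe_grip; python3 - <<'E'
from h import *
np.set_printoptions(precision=4,suppress=True)
P=np.load("w.npz")["P"]
n=np.hypot(P[:,0]-.522,P[:,1]-.19)
Q=P[(n<.045)&(abs(P[:,2]-.14)<.005)];print(len(Q),np.median(Q,0),np.percentile(Q,[.5,99.5],0))
img=np.zeros((400,400),np.uint8)
g=((Q[:,:2]-[.472,.14])*4000).astype(int); ok=((g>=0)&(g<400)).all(1); img[g[ok,0],g[ok,1]]=255
img=cv2.morphologyEx(img,cv2.MORPH_CLOSE,np.ones((13,13)))
cs,h=cv2.findContours(img,cv2.RETR_CCOMP,cv2.CHAIN_APPROX_NONE)
for k,x in enumerate(cs):
    if len(x)>60:
        p=x[:,0,::-1]/4000+[.472,.14]; print("hole" if h[0][k][3]>=0 else "outer",len(x),circle(p))
S=P[(P[:,2]>.147)&(np.hypot(P[:,0]-.6,P[:,1]-.205)<.07)&(P[:,1]>.15)];print("post",len(S),np.percentile(S,[1,50,99],0))
E
```

```text
[0.5213 0.099  0.3005] [ 64.6643  89.7943 -18.7775] 5.85
eyelet 0.9 [204.1, 38.9, 365.5, 151.9] [[0.5421 0.1926 0.151 ]]
probe_grip 0.67 [216.3, 191.2, 292.2, 322.3] [[0.5325 0.0087 0.151 ]]
2979 [0.5219 0.1936 0.1403] [[0.4874 0.1572 0.1375]
 [0.5641 0.2222 0.1422]]
outer 1092 [0.5202 0.1896 0.0334]
hole 440 [0.5196 0.1894 0.0154]
post 505 [[0.5991 0.2037 0.1471]
 [0.6101 0.2148 0.1489]
 [0.6232 0.2267 0.1571]]
```

View pics/w2.png

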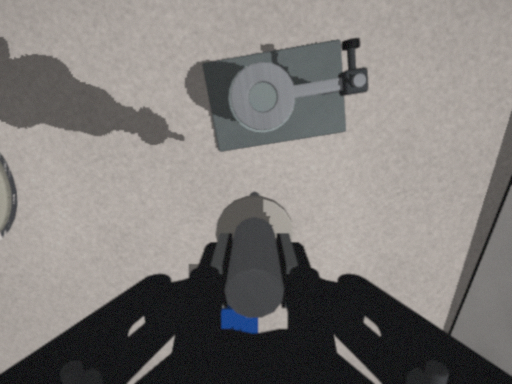

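```bash
python3 - <<'E'
from h import *
np.set_printoptions(precision=4,suppress=True)
w=np.load("w.npz");P=w["P"];uv=w["uv"]
n=np.hypot(P[:,0]-.521,P[:,1]-.099)<.04
for z in np.arange(.18,.36,.01):
    Q=P[n&(abs(P[:,2]-z)<.005)&(uv[:,1]>185)&(uv[:,1]<325)&(abs(uv[:,0]-254)<42)]
    if len(Q)>3: print(z.round(3),len(Q),np.percentile(Q,[2,50,98],0)[:,:2].ravel())
o,T=pose(); print(T[:3,:3])
go([.520,.1895,.30],[.994,.11])
E
```

```text
0.2 9 [0.5168 0.1018 0.5201 0.1039 0.5244 0.1045]
0.21 25 [0.5171 0.1022 0.5208 0.104  0.5242 0.105 ]
0.28 1851 [0.4976 0.0986 0.5185 0.1132 0.5435 0.1238]
0.29 262 [0.508  0.1017 0.5199 0.1107 0.5344 0.1194]
0.3 293 [0.5073 0.1027 0.519  0.1106 0.5325 0.1126]
0.31 655 [0.4994 0.1028 0.5195 0.1101 0.541  0.1128]
0.32 748 [0.5011 0.1031 0.5198 0.1103 0.5383 0.1127]
0.33 899 [0.5015 0.1028 0.519  0.1104 0.5375 0.1128]
0.34 3473 [0.5047 0.089  0.5204 0.1034 0.5352 0.1125]
0.35 336 [0.5033 0.0905 0.5327 0.1096 0.5357 0.1137]
[[ 0.0037  0.9935  0.1137]
 [-0.0009  0.1137 -0.9935]
 [-1.      0.0036  0.0013]]
shift [ 0.0006  0.009  -0.0901] roll 0.004 alt -3.138 q [ 10.8   4.3  17.2 102.7  -0.1  94.3]
```

Request:
{"op": "apply_moves", "data": {
  "commands": [
    [0,0.003,-0.025,0,-0.7],
    [0,0.006,-0.05,0,-0.7],
    [0,0.008,-0.07,0,-0.7],
    [0,0.0095,-0.085,0,-0.7],
    [0,0.0095,-0.0895,0,-0.7],
    [0,0.0095,-0.0895,0,-0.7],
    [0,0.0095,-0.0895,0,-0.7]
  ]
}}

```text
time: 6.7
ee_pos: [0.5207, 0.1883, 0.3007]
tcp_rot: [67.0, 89.8, -16.5]
wrist_force: [0.3, 0.3, -1.7]
opening: 0.0247
```

Request:
{"op": "apply_moves", "data": {
  "commands": [
    [0.015,0,0,0,-0.7],
    [0.03,0,0,0,-0.7],
    [0.045,0,0,0,-0.7],
    [0.05,0,0,0,-0.7],
    [0.05,0,0,0,-0.7]
  ]
}}

```text
time: 7.2
ee_pos: [0.5207, 0.1876, 0.2504]
tcp_rot: [56.0, 89.8, -27.6]
wrist_force: [0.3, 0.7, -0.7]
opening: 0.0248
```

```bash
python3 - <<'E'
from h import *
ims=[]
for n,(v,u) in {"scene":(120,240),"top":(120,100)}.items():
    c=cams.camera(n); ims.append(cv2.resize(c["frame"][v:v+130,u:u+150],(390,338)))
cv2.imwrite("pics/mid.png",np.hstack(ims))
go([.5195,.189,.163],[.994,.11]); print(pose()[0]["ee_pos"],pose()[0]["wrist_force"])
E
```

```text
shift [ 0.0885 -0.0018 -0.0013] roll 0.003 alt -3.139 q [ 1.990e+01  5.800e+00  1.320e+01  9.720e+01 -1.000e-01  1.034e+02]
[0.5210181  0.18795176 0.25153521] [-0.57609984 -0.34438128 -0.95825427]
```

View pics/mid.png

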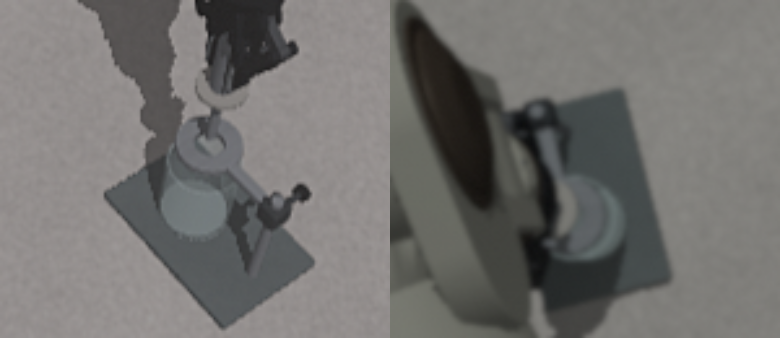

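The scene view (left) shows the stem tip just above the hole, centred on it at about (211,138) in the crop, with the collar above at (221,93). I'll lower it slowly.

Request:
{"op": "apply_moves", "data": {
  "commands": [
    [0.012,-0.001,-0.001,0,-0.7],
    [0.024,-0.001,-0.001,0,-0.7],
    [0.036,-0.001,-0.001,0,-0.7],
    [0.048,-0.001,-0.001,0,-0.7],
    [0.06,-0.001,-0.001,0,-0.7],
    [0.072,-0.001,-0.001,0,-0.7],
    [0.08,-0.001,-0.001,0,-0.7],
    [0.083,-0.001,-0.001,0,-0.7],
    [0.083,-0.001,-0.001,0,-0.7]
  ]
}}

```text
time: 8.2
ee_pos: [0.5202, 0.1887, 0.1682]
tcp_rot: [68.6, 89.8, -14.9]
wrist_force: [-0.8, -0.1, -1.1]
opening: 0.025
```

Request:
{"op": "apply_moves", "data": {
  "commands": [
    [0.0015,0,0,0,-0.7],
    [0.003,0,0,0,-0.7],
    [0.003,0,0,0,-0.7]
  ]
}}

```text
time: 8.5
ee_pos: [0.5203, 0.1887, 0.1653]
tcp_rot: [71.1, 89.7, -12.5]
wrist_force: [0.0, 0.0, -1.6]
opening: 0.0249
```

Request:
{"op": "apply_moves", "data": {
  "commands": [
    [0.001,0,0,0,-0.7],
    [0.002,0,0,0,-0.7],
    [0.002,0,0,0,-0.7]
  ]
}}

```text
time: 8.8
ee_pos: [0.5203, 0.1887, 0.1633]
tcp_rot: [71.6, 89.7, -11.9]
wrist_force: [0.6, -0.2, -1.3]
opening: 0.0247
```

Request:
{"op": "apply_moves", "data": {
  "commands": [
    [0.001,0,0,0,-0.7],
    [0.001,0,0,0,-0.7]
  ]
}}

```text
time: 9.0
ee_pos: [0.5204, 0.1887, 0.1632]
tcp_rot: [77.2, 89.7, -6.4]
wrist_force: [-2.1, -0.7, 5.0]
opening: 0.0249
```

Contact: 5 N upward, at the height expected for the collar on the ring. I'll open and withdraw.

Request:
{"op": "apply_moves", "data": {
  "commands": [
    [0,0,0,0,-0.3],
    [0,0,0,0,-0.2],
    [0,0,0,0,-0.1],
    [0,0,0,0,0.1],
    [0,0,0,0,0.3],
    [0,0,0,0,0.6],
    [0,0,0,0,0.6],
    [0,0,0,0,0.6]
  ]
}}

```text
time: 9.8
ee_pos: [0.5204, 0.1887, 0.1632]
tcp_rot: [77.0, 89.7, -6.5]
wrist_force: [-0.3, 0.2, 0.3]
opening: 0.0685
```

Request:
{"op": "apply_moves", "data": {
  "commands": [
    [-0.01,0,0,0,0.6],
    [-0.03,0,0,0,0.6],
    [-0.055,0,0,0,0.6],
    [-0.085,0,0,0,0.6],
    [-0.12,0,0,0,0.6],
    [-0.14,0,0.02,0,0.6],
    [-0.14,0,0.06,0,0.6],
    [-0.14,0,0.09,0,0.6],
    [-0.14,0,0.1,0,0.6],
    [-0.14,0,0.1,0,0.6]
  ]
}}

```text
time: 10.8
ee_pos: [0.531, 0.0885, 0.3039]
tcp_rot: [79.5, 89.7, -4.2]
wrist_force: [-0.2, 0.5, -0.3]
opening: 0.0685
```

```bash
python3 look.py w3 probe_grip; python3 - <<'E'
from h import *
np.set_printoptions(precision=4,suppress=True)
P=np.load("w.npz")["P"]; n=np.hypot(P[:,0]-.52,P[:,1]-.189)<.03
for z in (.14,.146,.16,.18,.206):
    Q=P[n&(abs(P[:,2]-z)<.004)]
    if len(Q): print(z,len(Q),np.percentile(Q,[1,50,99],0).ravel())
Q=P[n&(abs(P[:,2]-.147)<.006)]; A=np.c_[Q[:,:2]-[.52,.19],np.ones(len(Q))]
x,res,_,_=np.linalg.lstsq(A,Q[:,2],rcond=None); print("collar plane slope, z",x)
w=cv2.imread("pics/w3.png"); c=cams.camera("scene")["frame"]
cv2.imwrite("pics/end.png",np.hstack([w[:300,130:400],cv2.resize(c[120:300,80:400],(480,300))]))
E
```

```text
[0.531  0.0885 0.3039] [79.4894 89.6513 -4.1576] 10.8
probe_grip 0.91 [230.3, 59.2, 277.1, 112.0] [[0.5205 0.188  0.151 ]]
0.14 816 [0.491  0.1598 0.1388 0.5196 0.1857 0.1404 0.5491 0.2183 0.1422]
0.146 1105 [0.496  0.1659 0.1423 0.5203 0.1833 0.1463 0.5438 0.213  0.1482]
0.16 9 [0.5131 0.1766 0.1564 0.52   0.1772 0.1592 0.5275 0.1794 0.1621]
0.18 8 [0.5136 0.1767 0.1763 0.5196 0.1774 0.1793 0.5288 0.1803 0.1825]
0.206 833 [0.5083 0.1774 0.2041 0.52   0.1895 0.2063 0.532  0.2014 0.208 ]
collar plane slope, z [ 0.0043 -0.0108  0.1456]
```

View pics/end.png

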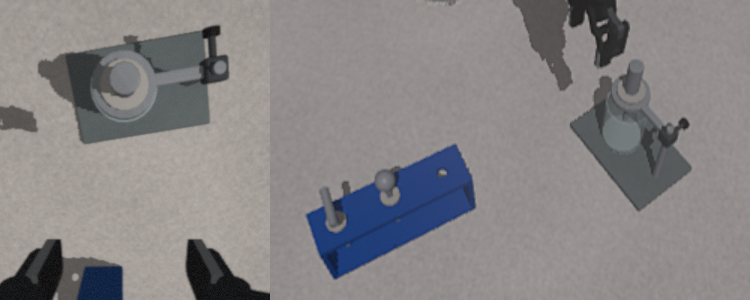

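The probe stands upright, centred on the eyelet (about (125,80) in the left crop). The collar top is at 0.146 and the handle top at 0.206, both as they should be. The other two instruments are still in the rack and its third hole is empty.

```bash
python3 -c "
from workcell import bot
print(bot.job_done())"
```

```text
the job is handed in; nothing more can be done
None
```

The temperature probe is out of the rack and seated in the eyelet, and I have handed the job in at about 11 s of the 40 s allowed.

I gripped it by its handle across the row, lifted it clear and lowered its stem slowly through the eyelet. I stopped when about 5 N of contact showed, then opened the gripper and backed away.

**Last checks:**
- **Seating:** the collar top is at 0.146 m and the handle top at 0.206 m, which match a collar resting on the eyelet.
- **Flatness:** the handle top is centred over the hole at about (0.520, 0.1895). The fitted collar plane slopes about 0.7°, which I take to be within depth noise.
- **Other instruments:** in the last picture, the ball and T-handled stirrers are still in the rack.
- **Robot:** the gripper is open, well away from everything and showing no contact force.

No check failed or disagreed.

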